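Start a timed stirring run

ROBOT

A 6-joint arm with a two-finger parallel gripper is mounted at the origin on the work surface. World frame = base frame: x ahead of the robot, y to its left, z up, the work surface at z = 0. Lengths are in m, angles in rad, forces in N, time in s.
With the tool pointing down it reaches from about 0.35 to 0.85 m from the base axis. Payload 8.1 kg.
Tool frame: the origin (TCP) lies at the very end of the fingers, on their centre line; the grasp point (between the pads) lies 19 mm behind it; x points along the fingers, y is the direction in which the jaws open and shut, and the axes are right-handed (so a half turn about x gives the same grasp; the last joint's range is limited). The gripper opens to 93 mm and grips with 3 to 60 N. Pads are 15 mm wide; open, the fingers measure 128 mm over their backs; the gripper's body (75 mm by 188 mm) begins 65 mm behind the grasp point.
Start: joints at [-1.19, 0.13, 1.488, -0, 1.523, -0.085], TCP at [0.27, -0.536, 0.219] pointing down, gripper open.
Joint ranges: [-2.96, 2.96], [-0.89, 2.26], [0.02, 2.5], [-1.34, 4.48], [0, 2.73], [-2.66, 2.66]. Speed limits (rad/s): [2.39, 2.39, 2.79, 3.14, 3.14, 3.14].

INTERFACE

Orientations are given as a rotation vector (axis times angle).
In Python, from plant import * gives the robot as it stands. The module is installed in compiled form; this text tells all that it offers.
- The arm moves only by the tool apply_moves, never from a script. Its argument "series" is a list of rows, each an object with "jaw": the gripper's target within -1 to 1 (shut at 1, half-way at 0, fully open at -1); "linear": the shift along the tool's x, y, z normalised to -1 to 1, where 1 is 0.6 m, a list of three; "roll": the turn about the tool's x normalised to -1 to 1, where 1 is 30 degrees. A call has 1 to 20 rows; each row is the pose to reach, as a shift and turn from the pose measured when the call began, along the tool's axes at that moment; what a row does not reach only later rows make up. A row lasts 1/8 s, in which the tool goes at most 62.5 mm and 10.7 degrees, less where a joint would pass 70% of its speed; a pose out of reach is approached as far as the arm can. A call with a number of a shift or a turn outside -1 to 1 is refused whole. A call with a gripper value outside its range is refused whole. The fingers move at their own pace and stop on an object; "force" is the grip in N (left out, the last holds). Time passes only in rows, so rows that repeat a pose let the fingers close. It gives the time, the measured TCP pose, the force and the opening at its end, in the units of the state.
- read_state(): the state, without advancing time (a new reading comes with each control period).
- read_camera(name): name is "scene" or "top"; returns a dict with "pixels" (384x512x3 uint8, blue, green, red), "intrinsics" (3x3 intrinsics, pixels), "rvec" (rotation vector, rad) and "tvec" (3), from world to camera coordinates, as OpenCV has them. Camera axes: x right, y down, z forward; pixel columns grow to the right and rows downward; lengths in m; the calibration is good to about 2 mm. A picture is of the moment at which its call begins. There is no depth.
- close_job(): hands the job in, once; it reports no verdict.
The state is a dict: "t": time; "q": joint angles; "dq": joint speeds; "joint_torque": joint torques, N m; "tool_pos": TCP position; "orientation": TCP orientation; "force": force on the tool from outside, world axes, zero at the start; "wrist_torque": the same for the moment, N m; "opening": finger opening in m.
Only numpy, scipy, OpenCV 4.12 (cv2) and the standard library are available. Lean on these libraries where they do the work, as an engineer would, in place of code of your own. Each camera call takes 0.05 s, during which the arm holds its last target. There are 200 camera calls.

TASK

Start the stirring run, pressing with closed fingertips: first switch on the power box by pressing down the raised end of its larger rocker, then push the stirrer's round button fully in, and then press the round start key of the bench timer all the way down and let it come back up. Do not press the smaller rocker, the square button or the oblong key, and do not pick up or push about the timer, the glassware or anything else on the bench.

Things in the scene. Friction and masses are not known exactly. Their poses are not given: they have to be found in the camera images.
- stirrer: Stirring hotplate, fixed, 230 (x) by 160 (y) mm; origin: centre of its underside, own -x is the front, towards the robot. Its front 80 mm is a ledge 50 mm high with two push buttons, 82 mm in front of the origin, 42 mm either side of the middle; which is on which side varies. Behind, the case rises to a metal plate 96 mm high.
- stir_button (a joint): Stirrer's stir button: the ROUND one of the two. Travel in m: 0 = out, 0.006 = fully in. About 3.5 N moves it; it has no spring and stays where it is pushed.
- stir_button_top (a point): Centre of the round stir button's top face (28 mm across); it moves with the button. 66 mm above the bench when out, 60 mm when fully in. z up; pressed straight down. The collar round it (40 mm across) is 57 mm above the bench.
- heat_button (a joint): Stirrer's heat button: the SQUARE one. Same travel and behaviour as the stir button.
- heat_button_top (a point): Centre of the square heat button's top face (26 by 26 mm), 66 mm above the bench when out.
- power_box: Grey mains power box, fixed to the bench, 130 (x) by 170 (y) by 50 mm high; origin at the centre of its underside. It carries two rocker switches side by side, 70 mm apart, rocking along the box's own x; which is on which side varies. The box stands left or right of the stirrer.
- main_rocker (a joint): Main switch: the LARGER rocker (60 mm long, 28 mm wide). Angle in rad: about 0 (0 to 0.05) = off, with the end away from the robot (+x of the box) standing up; 0.4 = fully on, that end pressed down. Needs about 3 N at the end; has no spring and stays where it is left.
- main_rocker_pad (a point): Point on the top of the raised (far) half of the main rocker, 22 mm from the pivot, 8 mm from the end; moves with it. About 74 mm above the bench when off, 66 mm when on; this face slopes up away from the robot at 0.4 rad when off, and is level when on. The fixed frame around it is 62 mm above the bench. Pressing straight down here rocks the switch.
- aux_rocker (a joint): Auxiliary switch: the SMALLER rocker (40 mm long, 14 mm wide). Angle in rad, 0 = off, 0.4 = on; off at the start.
- aux_rocker_pad (a point): Point on the upper face of the raised (far) half of the smaller rocker, 15 mm from its pivot.
- timer: White bench timer, loose on the bench, about 0.3 kg, 66 (x) by 124 (y) by 26 mm high; origin at the centre of its underside. Blank display strip along its +x side, two spring keys in front of it, 34 mm to either side of the middle. It stands on the other side of the stirrer from the power box.
- start_key (a joint): Timer's start key: the ROUND one, on the timer's +y side. Travel in m: 0 = out, 0.005 = fully down. Spring, 1.2 N at first to 4 N fully down; comes back by itself.
- start_key_top (a point): Centre of the round start key's top face (24 mm across), 34 mm above the bench when out; moves with the key. Pressed straight down.
- reset_key (a joint): Timer's reset key: the OBLONG one (14 by 32 mm), on the timer's -y side. Travel and spring as the start key.
- reset_key_top (a point): Centre of the oblong reset key's top face, 34 mm above the bench when out.
- beaker: Empty glass beaker, 68 mm wide, 70 mm tall, loose, standing on the stirrer's metal plate. Origin: centre of its underside.
- vial: Small capped amber vial, 24 mm wide, 45 mm tall, loose, beside the timer. Origin: centre of its underside.
- jar: Small capped amber jar, 44 mm wide, 50 mm tall, loose, on the robot's side of the power box. Origin: centre of its underside.
- wash_bottle: White plastic bottle, 70 mm wide, 190 mm tall, loose, behind the working area. Origin: centre of its underside.
- reagent: Amber reagent bottle, 72 mm wide, 110 mm tall, loose, behind the working area. Origin: centre of its underside.
- flask: Round-bottomed glass flask seated in a cork ring (one piece), 88 mm wide, 115 mm tall, loose, behind the working area. Origin: centre of its underside.
- spatula: Narrow steel lab spatula, 170 mm long, up to 14 mm wide, 6 mm thick, lying flat across the bench between robot and stirrer. Loose. Origin: middle of its underside.

How it is judged:
On the way, in this order (a step that is already met when the one before it is completed fails the run):
1. the larger rocker is switched on (value of joint main_rocker above 0.34 rad), for 0.1 s.
2. the stirrer's round button is pushed in (value of joint stir_button above 0.0045 m), for 0.1 s.
3. the timer's round start key is pressed down (value of joint start_key above 0.0035 m), for 0.05 s.
At the end, for the whole second after the job is handed in: Larger rocker on (over 0.34 of 0.4 rad), round stirrer button in (over 4.5 of 6 mm), timer keys up (within 1.5 mm), square button and smaller rocker unchanged (within 2 mm, 0.15 rad), timer flat, still and, like all bystanders, within 25 mm of its start (value of joint main_rocker above 0.34 rad and value of joint stir_button above 0.0045 m and value of joint each of start_key, reset_key below 0.0015 m and value of joint heat_button below 0.002 m and value of joint aux_rocker below 0.15 rad and height (world z) of timer below 0.005 m and angle between timer's own z axis and vertical below 0.1 rad and linear speed of timer below 0.02 m/s and distance of each of timer, beaker, vial, jar, wash_bottle, reagent, flask, spatula from where it was at the start of the episode below 0.025 m); the robot touches nothing.
It fails at once if the stir button is pressed before the main switch is on (value of joint stir_button above 0.003 m and value of joint main_rocker below 0.3 rad).
It fails at once if the start key is pressed before the main switch is on and the stir button is in (value of joint start_key above 0.0025 m and (value of joint main_rocker below 0.3 rad or value of joint stir_button below 0.004 m)).
It fails at once if the square button (over 2 mm), smaller rocker (over 0.15 rad) or oblong key (over 2 mm) is pressed (value of joint any of heat_button, reset_key above 0.002 m or value of joint aux_rocker above 0.15 rad).
It fails at once if the timer is lifted (over 10 mm), tipped (over 0.2 rad) or shoved (over 25 mm) (height (world z) of timer above 0.01 m or angle between timer's own z axis and vertical above 0.2 rad or distance of timer from where it was at the start of the episode above 0.025 m).
It fails at once if a bystander is moved or lifted (over 25 mm) or tipped (over 0.4 rad) (distance of any of beaker, vial, jar, wash_bottle, reagent, flask, spatula from where it was at the start of the episode above 0.025 m or angle between any of beaker, vial, jar, wash_bottle, reagent, flask's own z axis and vertical above 0.4 rad).
It also fails if it takes over 48 s, if anything falls off the work surface, if the arm or the gripper's body presses on something with over 40 N, if the wrist force passes 120 N, or if a joint passes its speed limit or range.

## Working session

There is one attempt and no reset: what is moved stays moved. The work goes in short steps, Python scripts to look and compute and a tool call to move; the robot and the scene stay as the last step left them, time stands still between calls to the robot, and variables do not carry over. Pictures are saved under pics/ and viewed, about 8 in all and at most 12, crops included, and the job is handed in when it is done.

Besides the shell and the picture viewer there is one more tool, called as name(argument=value, ...), one argument or row to a line, values as JSON. apply_moves: Moves the arm, as the interface text tells. Its arguments: {"type":"object","properties":{"series":{"type":"array"},"force":{"type":"number"}},"required":["series"]}

```bash
mkdir -p pics
cat > h.py <<'E'
from plant import *
import numpy as np, cv2
def snap(n,f,crop=None,s=1):
    c=read_camera(n); im=c["pixels"]
    if crop: im=im[crop[1]:crop[3],crop[0]:crop[2]]
    if s!=1: im=cv2.resize(im,None,fx=s,fy=s,interpolation=cv2.INTER_CUBIC)
    cv2.imwrite("pics/"+f,im); return c
def ray(c,u,v,z):
    K=np.array(c["intrinsics"]);R,_=cv2.Rodrigues(np.array(c["rvec"],float));t=np.array(c["tvec"],float).ravel()
    d=R.T@np.linalg.inv(K)@np.array([u,v,1.]);o=-R.T@t
    return o+d*(z-o[2])/d[2]
E
python3 - <<'E'
from h import *
for n in("top","scene"):
    c=snap(n,n+"0.png",s=1.5); R,_=cv2.Rodrigues(np.array(c["rvec"],float)); print(n,c["intrinsics"],-R.T@np.array(c["tvec"]).ravel(),R)
print(read_state())
E
```

```text
top [[417.78426297   0.         261.26513036]
 [  0.         417.78426297 191.50843388]
 [  0.           0.           1.        ]] [4.11155744e-01 1.08702960e-03 1.20363017e+00] [[-0.02054568 -0.99935136 -0.02957607]
 [-0.99147588  0.0241728  -0.12802835]
 [ 0.12866024  0.02669353 -0.99132941]]
scene [[423.64682089   0.         264.7888128 ]
 [  0.         423.64682089 188.12467958]
 [  0.           0.           1.        ]] [0.98660137 0.58905347 1.11592942] [[-0.80910457  0.5876256   0.0067791 ]
 [ 0.47448148  0.660035   -0.58242692]
 [-0.34672341 -0.46802773 -0.8128548 ]]
{'t': 0.1, 'q': array([-1.19034630e+00,  1.31076558e-01,  1.48915033e+00,  9.19285272e-06,
        1.52301387e+00, -8.53682361e-02]), 'dq': array([-1.19197823e-04, -1.52177425e-03, -4.50572514e-03,  5.83866076e-05,
       -4.39262845e-04, -2.41906134e-04]), 'joint_torque': array([ 1.71245971e-03, -5.61346006e+01, -4.93095231e+01,  7.70827266e-02,
        2.91964004e-02, -1.09681378e-04]), 'tool_pos': array([ 0.26934278, -0.53557802,  0.21770879]), 'orientation': array([ 1.96257384,  0.46725113, -1.96304427]), 'force': array([ 0.2313601 ,  0.12808741, -0.63296979]), 'wrist_torque': array([ 0.0437718 , -0.02892092,  0.07081184]), 'opening': 0.09244035498163275}
```

View pics/top0.png

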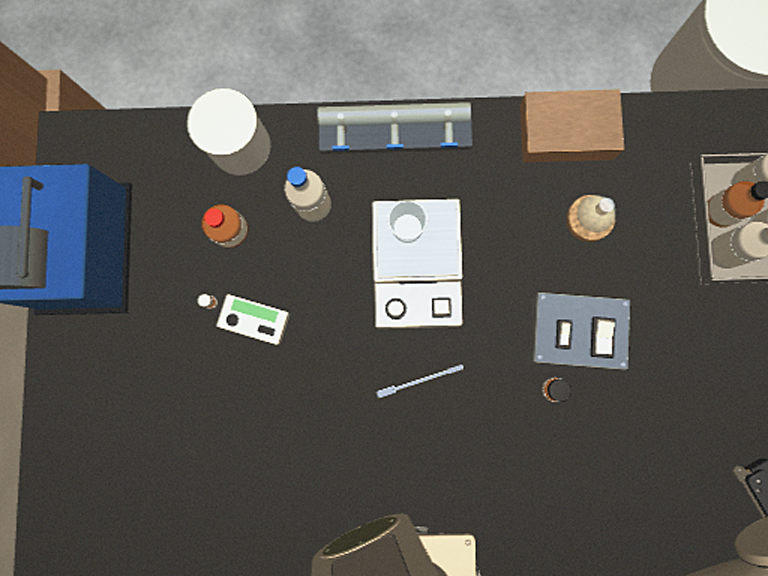

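View pics/scene0.png

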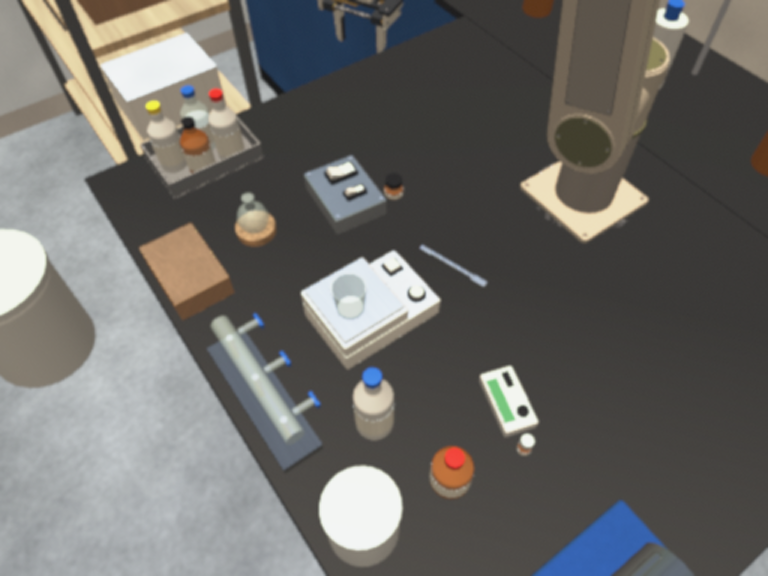

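The top view shows the power box at (582,331) with its larger rocker at (604,337). The stirrer's round button is at (396,308), and the timer's round key is at (233,320). I'll zoom in on these three to measure them.

Run:
```python
from h import *
c=read_camera("top");s=read_camera("scene")
# crops x0,y0 size 76x56 at x5
def cr(im,x,y): return cv2.resize(im[y:y+56,x:x+76],None,fx=5,fy=5,interpolation=cv2.INTER_CUBIC)
a=np.vstack([np.hstack([cr(c["pixels"],352,192),cr(c["pixels"],240,170)]),np.hstack([cr(c["pixels"],130,188),cr(s["pixels"],195,100)])])
cv2.imwrite("pics/z1.png",a)
import pickle;pickle.dump((c,s),open("cams.pkl","wb"))
```

```text
(no output)
```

View pics/z1.png

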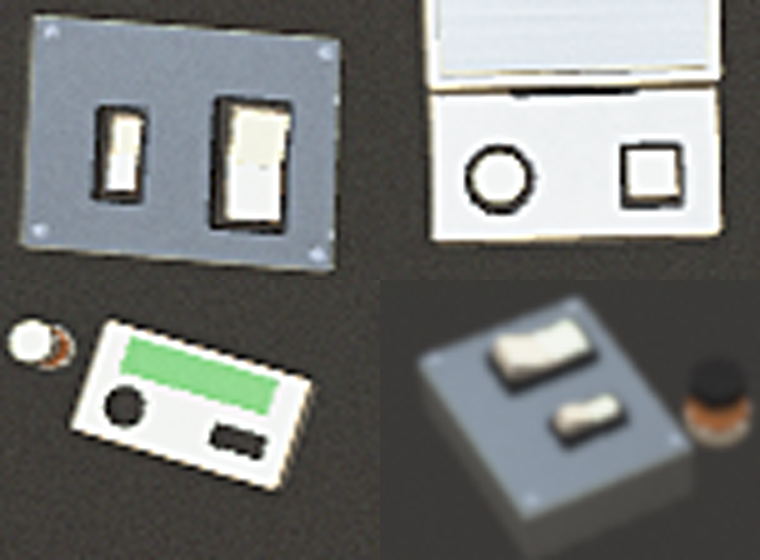

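Run:
```python
from h import *
import pickle
c,s=pickle.load(open("cams.pkl","rb"))
def P(u,v,x0,y0,z,cam=c): return ray(cam,(u+.5)/5-.5+x0,(v+.5)/5-.5+y0,z)[:2]
b=[P(u,v,352,192,.05) for u,v in((35,15),(341,40),(333,270),(20,243))]
ctr=np.mean(b,0); ax=(b[0]+b[1]-b[2]-b[3])/2; ay=(b[0]+b[3]-b[1]-b[2])/2
print("box",ctr.round(4),np.linalg.norm(ax),np.linalg.norm(ay),np.arctan2(ax[1],ax[0]),np.arctan2(-ay[0],ay[1]))
yaw=(np.arctan2(ax[1],ax[0])+np.arctan2(-ay[0],ay[1]))/2
R=np.array([[np.cos(yaw),-np.sin(yaw)],[np.sin(yaw),np.cos(yaw)]])
print("pad",ctr+R@[.022,-.035],"pivot",ctr+R@[0,-.035],"frame ctr",np.mean([P(u,v,352,192,.062) for u,v in((218,95),(293,102),(287,232),(211,225))],0),"pad seen",P(261,135,352,192,.074))
print("aux",ctr+R@[0,.035])
print("stir",P(498-380,178,240,170,.066),"heat",P(652-380,174,240,170,.066))
tk=P(125,126,130,188,.034);print("key",tk,"reset",P(238,441-280,130,188,.034))
t=[P(u,v-280,130,188,.026) for u,v in((105,320),(312,379),(277,490),(73,428))];tc=np.mean(t,0);ax=t[0]-t[3];print("timer",tc,np.arctan2(ax[1],ax[0]),"vial",P(33,340-280,130,188,.045))
```

```text
box [ 0.4743 -0.313 ] 0.12574715566013625 0.16803764627666914 -0.1087643633064644 -0.10705846350306095
pad [ 0.49237836 -0.3502066 ] pivot [ 0.47050632 -0.34783716] frame ctr [ 0.46086776 -0.34678364] pad seen [ 0.4753248  -0.34873189]
aux [ 0.47804547 -0.27824433]
stir [0.52092699 0.02720365] heat [ 0.52115179 -0.05691592]
key [0.50963107 0.33541782] reset [0.48840583 0.27102621]
timer [0.51058723 0.29962143] -0.2774782315751888 vial [0.54714856 0.38494733]
```

apply_moves(
  series=[
    {"jaw": 1,"linear": [0,0,0],"roll": 0},
  ],
  force=20,
)

```text
t: 0.32
tool_pos: [0.2693, -0.5356, 0.2177]
orientation: [1.963, 0.467, -1.963]
force: [0.9, 1.9, -0.5]
opening: 0.087
```

```bash
cat >> h.py <<'E'
def go(target):
    s=read_state();R,_=cv2.Rodrigues(s["orientation"]);d=np.array(target)-s["tool_pos"]
    print("pos",s["tool_pos"].round(4),"R",R.round(3).tolist(),"lin",(R.T@d/0.6).round(4),"F",s["force"].round(1),"open",round(s["opening"],4),"t",s["t"])
    print("tool y yaw deg",np.degrees(np.arctan2(R[1,1],R[0,1])))
E
python3 -c "
from h import *
go([.483,-.349,.11])"
```

```text
pos [ 0.2693 -0.5356  0.2177] R [[-0.001, 0.449, -0.893], [0.001, -0.893, -0.449], [-1.0, -0.002, -0.0]] lin [ 0.1798 -0.1177 -0.4578] F [ 0.9  1.9 -0.5] open 0.087 t 0.325
tool y yaw deg -63.311474534498224
```

apply_moves(
  series=[
    {"jaw": 1,"linear": [0.0,-0.06,-0.22],"roll": 0.4},
    {"jaw": 1,"linear": [0.05,-0.118,-0.458],"roll": 1},
    {"jaw": 1,"linear": [0.13,-0.118,-0.458],"roll": 1},
    {"jaw": 1,"linear": [0.13,-0.118,-0.458],"roll": 1},
    {"jaw": 1,"linear": [0.13,-0.118,-0.458],"roll": 1},
    {"jaw": 1,"linear": [0.13,-0.118,-0.458],"roll": 1},
    {"jaw": 1,"linear": [0.13,-0.118,-0.458],"roll": 1},
    {"jaw": 1,"linear": [0.13,-0.118,-0.458],"roll": 1},
    {"jaw": 1,"linear": [0.13,-0.118,-0.458],"roll": 1},
    {"jaw": 1,"linear": [0.13,-0.118,-0.458],"roll": 1},
  ],
)

```text
t: 1.58
tool_pos: [0.4827, -0.3496, 0.1403]
orientation: [-2.191, 0.064, 2.191]
force: [-0.1, 0.2, 0.3]
opening: 0.0004
```

```bash
python3 -c "
from h import *
go([.483,-.349,.09])
snap('scene','s2.png',(175,60,295,160),5)"
```

```text
pos [ 0.4827 -0.3496  0.1403] R [[-0.0, -0.059, -0.998], [0.001, -0.998, 0.059], [-1.0, -0.001, 0.0]] lin [ 0.0839 -0.001  -0.0005] F [-0.1  0.2  0.3] open 0.0004 t 1.575
tool y yaw deg -93.3815422196703
```

View pics/s2.png

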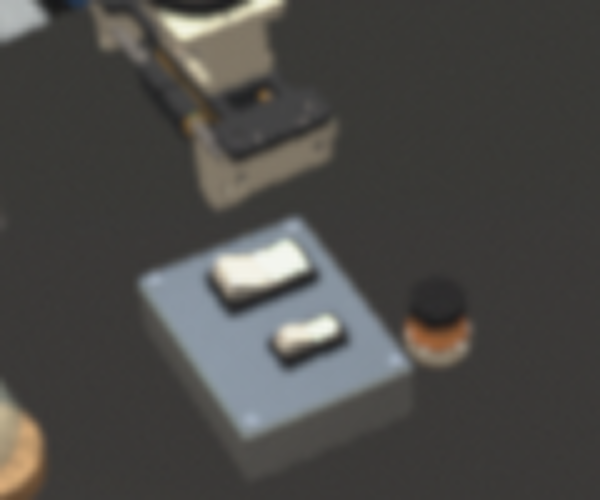

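The picture shows the gripper above the box, with the larger rocker at about (262,270) and its raised end at (232,285). I'll project my estimates into this view as a check.

Run:
```python
from h import *
import pickle
c,s=pickle.load(open("cams.pkl","rb"))
for n,p in dict(tcp=[.4827,-.3496,.1403],pad=[.483,-.349,.074],end=[.4905,-.350,.077],pivot=[.461,-.347,.066],near=[.431,-.344,.066],stir=[.521,.027,.066],key=[.5096,.3354,.034]).items():
    uv=cv2.projectPoints(np.array([p]),np.array(s["rvec"],float),np.array(s["tvec"],float),np.array(s["intrinsics"]),None)[0].ravel()
    print(n,uv.round(1),(uv+.5-[175,60])*5-.5, uv*1.5)
```

```text
tcp [219.5 100.7] [224.40631781 205.44572383] [329.22189534 151.03371715]
pad [221.  115.2] [232.21284627 278.24409915] [331.56385388 172.87322974]
end [219.  115.4] [221.87260834 278.77510379] [328.4617825  173.03253114]
pivot [226.9 114.6] [261.36641734 275.09738381] [340.3099252  171.92921514]
near [234.5 111.6] [299.71081729 259.82149933] [351.81324519 167.3464498 ]
stir [277.8 194.6] [516.12818814 675.13285057] [416.73845644 291.93985517]
key [348.4 274.2] [ 868.84730683 1072.97897844] [522.55419205 411.29369353]
```

The projections match the picture, so I'll press.

apply_moves(
  series=[
    {"jaw": 1,"linear": [0.1,-0.001,0],"roll": 0.09},
    {"jaw": 1,"linear": [0.105,-0.001,0],"roll": 0.09},
    {"jaw": 1,"linear": [0.11,-0.001,0],"roll": 0.09},
    {"jaw": 1,"linear": [0.115,-0.001,0],"roll": 0.09},
    {"jaw": 1,"linear": [0.12,-0.001,0],"roll": 0.09},
    {"jaw": 1,"linear": [0.124,-0.001,0],"roll": 0.09},
    {"jaw": 1,"linear": [0.124,-0.001,0],"roll": 0.09},
  ],
)

```text
t: 2.5
tool_pos: [0.4832, -0.3491, 0.0664]
orientation: [-2.168, 0.114, 2.166]
force: [1.8, -0.4, 2.2]
opening: 0.0003
```

apply_moves(
  series=[
    {"jaw": 1,"linear": [0.002,0,0],"roll": 0},
    {"jaw": 1,"linear": [0.003,0,0],"roll": 0},
    {"jaw": 1,"linear": [0.003,0,0],"roll": 0},
  ],
)

```text
t: 2.88
tool_pos: [0.4833, -0.3492, 0.0661]
orientation: [-2.168, 0.114, 2.166]
force: [-2.4, 3.7, 12.4]
opening: 0.0008
```

apply_moves(
  series=[
    {"jaw": 1,"linear": [-0.08,0,0],"roll": 0},
    {"jaw": 1,"linear": [-0.15,0,0],"roll": 0},
    {"jaw": 1,"linear": [-0.15,-0.1,0],"roll": 0},
    {"jaw": 1,"linear": [-0.15,-0.2,0],"roll": 0},
    {"jaw": 1,"linear": [-0.15,-0.3,0],"roll": -0.2},
    {"jaw": 1,"linear": [-0.15,-0.4,0],"roll": -0.2},
    {"jaw": 1,"linear": [-0.15,-0.5,0.003],"roll": -0.2},
    {"jaw": 1,"linear": [-0.15,-0.58,0.003],"roll": -0.2},
    {"jaw": 1,"linear": [-0.15,-0.63,0.003],"roll": -0.2},
    {"jaw": 1,"linear": [-0.15,-0.63,0.003],"roll": -0.2},
    {"jaw": 1,"linear": [-0.15,-0.63,0.003],"roll": -0.2},
    {"jaw": 1,"linear": [-0.15,-0.63,0.003],"roll": -0.2},
  ],
)

```text
t: 4.38
tool_pos: [0.521, 0.0257, 0.1559]
orientation: [-2.221, 0.003, 2.22]
force: [0.7, 0.3, -0.2]
opening: 0.0007
```

Run:
```python
from h import *
go([.521,.027,.066])
c=read_camera("top");s=read_camera("scene")
a=cv2.resize(c["pixels"][185:255,340:440],None,fx=4,fy=4,interpolation=cv2.INTER_CUBIC)
b=cv2.resize(s["pixels"][95:165,195:295],None,fx=4,fy=4,interpolation=cv2.INTER_CUBIC)
d=cv2.resize(s["pixels"][130:230,200:400],None,fx=4,fy=4,interpolation=cv2.INTER_CUBIC)[:310]
cv2.imwrite("pics/s3.png",np.vstack([np.hstack([a,b]),d]))
```

```text
pos [0.521  0.0257 0.1559] R [[0.0, -0.002, -1.0], [-0.0, -1.0, 0.002], [-1.0, 0.0, -0.0]] lin [ 1.498e-01 -2.200e-03  1.000e-04] F [ 0.7  0.3 -0.2] open 0.0007 t 4.375
tool y yaw deg -90.13502627353739
```

View pics/s3.png

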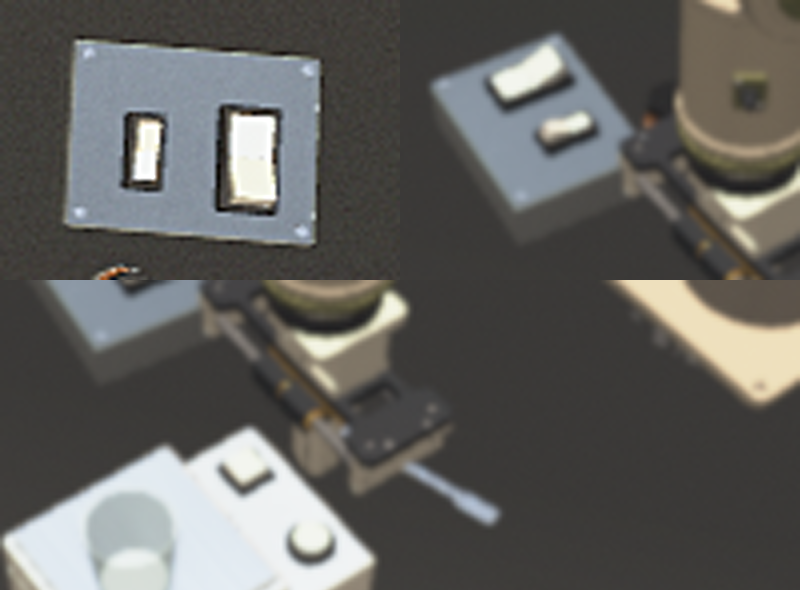

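The larger rocker has flipped: its near half is now the raised, shaded one in the top-left crop at (250,185). The small rocker is unchanged. The round button is at (311,540), where my estimate projects to (311,538). I'll press it.

apply_moves(
  series=[
    {"jaw": 1,"linear": [0.09,-0.002,0],"roll": 0},
    {"jaw": 1,"linear": [0.14,-0.002,0],"roll": 0},
    {"jaw": 1,"linear": [0.147,-0.002,0],"roll": 0},
    {"jaw": 1,"linear": [0.151,-0.002,0],"roll": 0},
    {"jaw": 1,"linear": [0.155,-0.002,0],"roll": 0},
    {"jaw": 1,"linear": [0.159,-0.002,0],"roll": 0},
    {"jaw": 1,"linear": [0.161,-0.002,0],"roll": 0},
    {"jaw": 1,"linear": [0.162,-0.002,0],"roll": 0},
    {"jaw": 1,"linear": [0.162,-0.002,0],"roll": 0},
  ],
)

```text
t: 5.6
tool_pos: [0.5225, 0.0268, 0.0602]
orientation: [-2.224, 0.003, 2.217]
force: [0.9, -1.5, 6.7]
opening: 0.0007
```

apply_moves(
  series=[
    {"jaw": 1,"linear": [-0.08,0,0],"roll": 0},
    {"jaw": 1,"linear": [-0.15,0,0],"roll": 0},
    {"jaw": 1,"linear": [-0.15,-0.1,0],"roll": 0},
    {"jaw": 1,"linear": [-0.15,-0.2,0],"roll": 0},
    {"jaw": 1,"linear": [-0.15,-0.3,0.01],"roll": 0},
    {"jaw": 1,"linear": [-0.15,-0.4,0.02],"roll": 0},
    {"jaw": 1,"linear": [-0.15,-0.48,0.022],"roll": 0},
    {"jaw": 1,"linear": [-0.14,-0.514,0.022],"roll": 0},
    {"jaw": 1,"linear": [-0.08,-0.514,0.022],"roll": 0},
    {"jaw": 1,"linear": [-0.07,-0.514,0.022],"roll": 0},
    {"jaw": 1,"linear": [-0.07,-0.514,0.022],"roll": 0},
  ],
)

```text
t: 6.98
tool_pos: [0.5096, 0.3342, 0.1015]
orientation: [-2.222, 0.005, 2.219]
force: [-0.6, -0.5, 0.3]
opening: 0.0004
```

Run:
```python
from h import *
go([.5096,.3354,.034])
s=read_camera("scene");c=read_camera("top")
a=cv2.resize(s["pixels"][160:235,230:330],None,fx=4,fy=4,interpolation=cv2.INTER_CUBIC)
d=cv2.resize(s["pixels"][220:310,300:400],None,fx=4,fy=4,interpolation=cv2.INTER_CUBIC)
b=np.zeros((360,400,3),np.uint8);b[:300]=a
cv2.imwrite("pics/s4.png",np.hstack([b,d]))
```

```text
pos [0.5096 0.3342 0.1015] R [[0.002, -0.003, -1.0], [-0.001, -1.0, 0.003], [-1.0, 0.001, -0.002]] lin [ 0.1125 -0.0021  0.0002] F [-0.6 -0.5  0.3] open 0.0004 t 6.975
tool y yaw deg -90.19450521107045
```

View pics/s4.png

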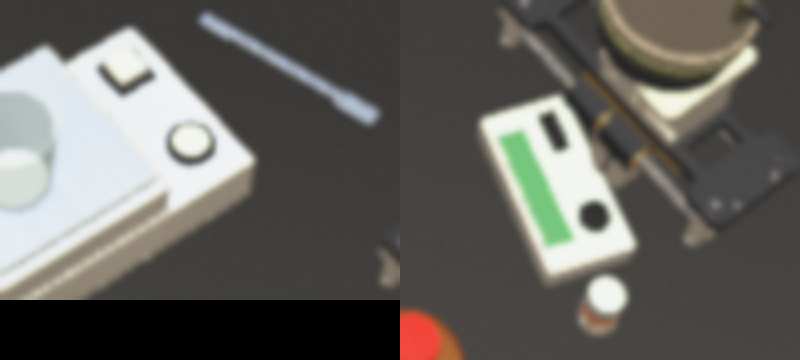

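The stir button now sits low, at (190,140). The start key at (594,216) matches the projection. I'll press it and release in one call.

apply_moves(
  series=[
    {"jaw": 1,"linear": [0.09,-0.002,0],"roll": 0},
    {"jaw": 1,"linear": [0.109,-0.002,0],"roll": 0},
    {"jaw": 1,"linear": [0.113,-0.002,0],"roll": 0},
    {"jaw": 1,"linear": [0.117,-0.002,0],"roll": 0},
    {"jaw": 1,"linear": [0.12,-0.002,0],"roll": 0},
    {"jaw": 1,"linear": [0.122,-0.002,0],"roll": 0},
    {"jaw": 1,"linear": [0.122,-0.002,0],"roll": 0},
    {"jaw": 1,"linear": [0.122,-0.002,0],"roll": 0},
  ],
)

```text
t: 8.07
tool_pos: [0.5117, 0.3366, 0.0308]
orientation: [-2.226, 0.003, 2.213]
force: [1.3, 1.6, 3.8]
opening: 0.0007
```

Travel is only about 3.2 mm so far, so I'll press deeper.

apply_moves(
  series=[
    {"jaw": 1,"linear": [0.003,0,0],"roll": 0},
    {"jaw": 1,"linear": [0.005,0,0],"roll": 0},
    {"jaw": 1,"linear": [0.005,0,0],"roll": 0},
  ],
)

```text
t: 8.45
tool_pos: [0.5118, 0.3366, 0.0291]
orientation: [-2.226, 0.003, 2.213]
force: [-5.2, -1.7, 14.9]
opening: 0.0006
```

The key is at the bottom: z is 29.1 mm and the force rose to 15 N. I'll lift clear.

apply_moves(
  series=[
    {"jaw": 1,"linear": [-0.03,0,0],"roll": 0},
    {"jaw": 1,"linear": [-0.1,0,0],"roll": 0},
    {"jaw": 1,"linear": [-0.2,0,0],"roll": 0},
    {"jaw": 1,"linear": [-0.25,0,0.1],"roll": 0},
    {"jaw": 1,"linear": [-0.25,0,0.2],"roll": 0},
    {"jaw": 1,"linear": [-0.25,0,0.2],"roll": 0},
    {"jaw": 1,"linear": [-0.25,0,0.2],"roll": 0},
    {"jaw": 1,"linear": [-0.25,0,0.2],"roll": 0},
  ],
)

```text
t: 9.45
tool_pos: [0.392, 0.3369, 0.1786]
orientation: [-2.226, 0.003, 2.212]
force: [-0.0, -0.2, 0.7]
opening: 0.0006
```

```bash
python3 -c "
from h import *
go([.5,.3,.2])
snap('top','t5.png',s=1.5)"
```

```text
pos [0.392  0.3369 0.1786] R [[0.006, -0.004, -1.0], [0.001, -1.0, 0.004], [-1.0, -0.001, -0.006]] lin [-0.0346  0.0607 -0.1805] F [-0.  -0.2  0.7] open 0.0006 t 9.45
tool y yaw deg -90.22593009978117
```

View pics/t5.png

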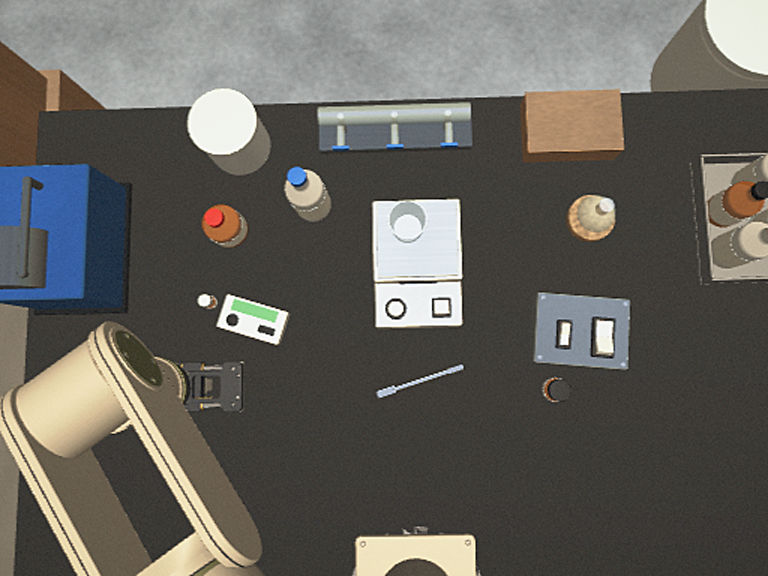

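Nothing has moved: timer at (252,320), vial (207,300), jar (556,389), spatula (420,381). The larger rocker (604,337) is still on, and the arm is clear. I'll hand in the job.

```bash
python3 -c "
from plant import *
print(close_job())"
```

```text
the job is handed in; nothing more can be done
None
```

I pressed the larger rocker, then the stirrer's round button, then the timer's round start key, in that order with closed fingertips, and handed the job in at about 9.5 s. The hand-in gave no verdict.

- **Main rocker:** the fingertips stopped at z = 66.1 mm with 12 N. A picture afterwards showed it tipped over, with the smaller rocker unchanged.
- **Stir button:** it stopped at z = 60.2 mm with 6.7 N, and looked low in the next picture.
- **Start key:** my first press only reached z = 30.8 mm, about 3.2 mm of travel, so I pressed again without lifting. It then bottomed out at z = 29.1 mm with 15 N. I lifted off straight after, but the pictures are too coarse to show the key's height. I rely on its spring for it being back up.
- **Last checks:** the final top picture shows the timer and all the loose items where they started, and the gripper clear with about zero force on it.
- **Disagreement:** I first assumed the rocker's pivot was at the middle of the box. The picture put it about 10 mm nearer the robot, so I used the measured position.

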